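Load the centrifuge rotor in balance and leave the whole-blood tubes

ROBOT

A 6-joint arm with a two-finger parallel gripper is mounted at the origin on a cart in front of the work surface, level with it; the furniture and walls round the work are solid. World frame = base frame: x ahead of the robot, y to its left, z up, the work surface at z = 0. Lengths are in m, angles in rad, forces in N, time in s.
With the tool pointing down it reaches from about 0.35 to 0.875 m from the base axis. Payload 4.2 kg.
Tool frame: the origin (TCP) lies midway between the tips of the shut fingers; the grasp point (between the pads) lies 19 mm behind it; z points along the fingers, y is the line along which they close (so a half turn about z gives the same grasp; the last joint's range is limited). The gripper opens to 85 mm and grips with 20 to 120 N. Pads are 22 mm wide; open, the fingers measure 114 mm over their backs; the gripper's body (76 mm by 85 mm) begins 54 mm behind the grasp point. The pads swing forward as they close: fully open they stand 13 mm farther back than shut.
Start: joints at [1.533, 0.385, 0.008, 0, -1.194, -0.259], TCP at [0.183, 0.598, 0.231] pointing down, gripper open.
Joint ranges: [-3.14, 3.14], [-1.21, 2.06], [-1.07, 1.41], [-3.16, 2.05], [-2.99, -0.16], [-3.1, 3.1]. Speed limits (rad/s): [2.79, 2.79, 3.14, 3.14, 3.14, 3.14].

INTERFACE

Orientations are given as [roll, pitch, yaw] about the fixed x, y, z axes, in that order (R = Rz(yaw) Ry(pitch) Rx(roll)).
In Python, from bench import robot, cams, sign_off, spotter gives the robot as it stands.
- The arm moves only by the tool apply_moves, never from a script. Its argument "series" is a list that holds one entry, the list of rows, each a list of 6 numbers: the shift along the tool's x, y, z in units of 0.02 m (1.0 is 0.02 m), then the turn, a rotation vector about the tool's x, y, z in units of 10 degrees (1.0 is 10 degrees). A call has 1 to 20 rows; each row shifts and turns the commanded pose from where the row before left it, along the tool's axes as they then stand; what a row does not reach is not made up. A row lasts 1/8 s, in which the tool goes at most 62.5 mm and 10.7 degrees, less where a joint would pass 70% of its speed; a pose out of reach is approached as far as the arm can. A call with a number of a shift or a turn outside -1 to 1 is refused whole. A call with a gripper value outside its range is refused whole. "hand" is the closure, from -1 (fully open) to 1 (shut), set as the call begins (left out, the last holds). The fingers move at their own pace and stop on an object; "squeeze" is the grip in N (left out, the last holds). Time passes only in rows, so rows that do not move let the fingers close. It gives the time, the measured TCP pose, the force, the opening and the grip force at its end, in the units of the state.
- robot.get_state(): the state, without advancing time (a new reading comes with each control period).
- cams.read_camera(name): name is "side" or "top" or "wrist"; returns the picture (420x560x3 uint8, red, green, blue); there is no depth.
- cams.get_calibration(name): a dict with "fx", "fy", "cx", "cy" (pixels), "position" and "rotation" of the camera in the world. Camera axes: x right, y up, looking along -z (the intrinsics and any distortion apply to the point x, -y, -z); pixel columns grow to the right and rows downward; lengths in m; the calibration is good to about 2 mm. A picture is of the moment at which its call begins: read the wrist's pose just before it. get_calibration takes no time and is no camera call; for the wrist camera it gives the pose at the moment of the call.
- sign_off(): hands the job in; it is judged then, once.
Trained networks look in the newest picture that a camera, given by its name, has taken for a name from the list of things; names that differ only in an ending like _2 or _b are one class to them, and where a whole thing is asked for, a point or a joint stands for the part that bears it (a point fixed in the world has none). Each returns a list of dicts, best first, with "confidence" (0 to 1); they miss things now and then, are a little off and sometimes report something else, mostly with a low value. They report only what shows in the picture. A call takes as long as a camera call.
- spotter.boxes_of(label, camera): "at" ([x, y, z] in m, in world coordinates, good to about 4 mm: the middle of the surface that is visible of it).
The state is a dict: "time": time; "q": joint angles; "dq": joint speeds; "joint_torque": joint torques, N m; "eef_pos": TCP position; "ee_rot": TCP orientation; "ft_force": force on the tool from outside, world axes, zero at the start; "moment": the same for the moment, N m; "grip_width": finger opening in m; "grip_force": force on a finger pad.
Only numpy, scipy, OpenCV 4.12 (cv2) and the standard library are available. Lean on these libraries where they do the work, as an engineer would, in place of code of your own. Each camera call takes 0.05 s, during which the arm holds its last target. There are 200 camera calls.

TASK

Load the four-bucket rotor that stands on the worktop beside the centrifuge: take the two red-capped and the two green-capped tubes out of the black rack and seat each one upright, right down in a bucket of its own. The rotor must be balanced, so each tube goes in the bucket opposite its twin of the same cap colour. The purple-capped tubes are whole blood and must not be spun: leave them standing in their cells of the rack.

Things in the scene. Friction and masses are not known exactly. Their poses are not given: they have to be found in the camera images.
- tube_red_0: Sample tube with a red cap, 84 mm long; body 12.8 mm, cap (top 20 mm) 16.6 mm in diameter. Starts upright in a cell of the rack, place unknown, underside 3 mm above the worktop; it must rise 25 mm to come out. Origin: centre of its underside; z up to the cap. Grip the cap from above. One of a pair of serum tubes, equal in size and weight.
- tube_red_1: Sample tube with a red cap, 84 mm long; body 12.8 mm, cap (top 20 mm) 16.6 mm in diameter. Starts upright in a cell of the rack, place unknown, underside 3 mm above the worktop; it must rise 25 mm to come out. Origin: centre of its underside; z up to the cap. Grip the cap from above. One of a pair of serum tubes, equal in size and weight.
- tube_green_0: Sample tube with a dark green cap, 109 mm long (taller than the others); body 12.8 mm, cap (top 20 mm) 16.6 mm in diameter. Starts upright in a cell of the rack, place unknown, underside 3 mm above the worktop; it must rise 25 mm to come out. Origin: centre of its underside; z up to the cap. Grip the cap from above. One of a pair of plasma tubes, equal in size and weight.
- tube_green_1: Sample tube with a dark green cap, 109 mm long (taller than the others); body 12.8 mm, cap (top 20 mm) 16.6 mm in diameter. Starts upright in a cell of the rack, place unknown, underside 3 mm above the worktop; it must rise 25 mm to come out. Origin: centre of its underside; z up to the cap. Grip the cap from above. One of a pair of plasma tubes, equal in size and weight.
- tube_purple_0: Sample tube with a purple cap, 84 mm long; body 12.8 mm, cap (top 20 mm) 16.6 mm in diameter. Starts upright in a cell of the rack, place unknown, underside 3 mm above the worktop; it must rise 25 mm to come out. Origin: centre of its underside; z up to the cap. Grip the cap from above. Whole blood: it is not to be spun.
- tube_purple_1: Sample tube with a purple cap, 84 mm long; body 12.8 mm, cap (top 20 mm) 16.6 mm in diameter. Starts upright in a cell of the rack, place unknown, underside 3 mm above the worktop; it must rise 25 mm to come out. Origin: centre of its underside; z up to the cap. Grip the cap from above. Whole blood: it is not to be spun.
- rotor: Metal rotor on a round stand fast to the worktop, 107 mm across. Origin: on its axis at worktop level; z up. Four upright steel buckets, axes 36 mm out on its +x, -x, +y, -y (+x faces -x across the hub). Bore 17 mm, widening over the top 12 mm to a 30 mm funnel; rim 55 mm, inner floor 10 mm above the worktop; hub top 57 mm. Turns stiffly (0.05 N m) through any angle.
- rack: Low black plastic tube rack, 175 x 109 x 24 mm, fast to the worktop, with 10 x 6 cells 14.6 mm square; the tubes stand in the cells at x = -57.5, -8.5 and 41 mm (x is its long axis), y = -25 and 25 mm. Origin: centre of its underside; z up. The centrifuge at the left of the work is 190 mm high; wall cabinets begin 570 mm above the worktop behind it.

How it is judged:
At the end, for the whole second after the job is handed in: Red and green tubes: each at rest in a rotor bucket, underside 29-43 mm from the axis and 4-16 mm above the worktop (floor 10), lean < 0.22 rad; same-coloured ones > 63 mm apart (opposite 72, neighbours 51). Purple tubes: < 10 mm from their start, lean < 0.2 rad (horizontal distance between tube_red_0 and rotor between 0.029 and 0.043 m and z of tube_red_0 in the frame of rotor between 0.004 and 0.016 m and angle between each of tube_red_0, tube_red_1, tube_green_0, tube_green_1's own z axis and vertical below 0.22 rad and linear speed of each of tube_red_0, tube_red_1, tube_green_0, tube_green_1 below 0.03 m/s and horizontal distance between tube_red_1 and rotor between 0.029 and 0.043 m and z of tube_red_1 in the frame of rotor between 0.004 and 0.016 m and horizontal distance between tube_green_0 and rotor between 0.029 and 0.043 m and z of tube_green_0 in the frame of rotor between 0.004 and 0.016 m and horizontal distance between tube_green_1 and rotor between 0.029 and 0.043 m and z of tube_green_1 in the frame of rotor between 0.004 and 0.016 m and horizontal distance between tube_red_0 and tube_red_1 above 0.063 m and horizontal distance between tube_green_0 and tube_green_1 above 0.063 m and distance of each of tube_purple_0, tube_purple_1 from where it was at the start of the episode below 0.01 m and angle between each of tube_purple_0, tube_purple_1's own z axis and vertical below 0.2 rad); the robot touches nothing.
It fails at once if a purple-capped tube is taken out of its cell (distance of any of tube_purple_0, tube_purple_1 from where it was at the start of the episode above 0.03 m).
It also fails if it takes over 99 s, if anything falls off the work surface, if the arm or the gripper's body presses on something with over 40 N, if the wrist force passes 120 N, or if a joint passes its speed limit or range.

## Working session

There is one attempt and no reset: what is moved stays moved. The work goes in short steps, Python scripts to look and compute and a tool call to move; the robot and the scene stay as the last step left them, time stands still between calls to the robot, and variables do not carry over. Pictures are saved under pics/ and viewed, at most 14 in all, crops included, and the job is handed in when it is done.

Besides the shell and the picture viewer there is one more tool, called after "Call:" as name(argument=value, ...) on one line, values as JSON. apply_moves: Moves the arm, as the interface text tells. Shifts and turns lie within -1 to 1; 1 stands for 0.02 m of shift or 10 degrees of turn. Its arguments: {"type":"object","properties":{"series":{"type":"array","items":{"type":"array","items":{"type":"array","items":{"type":"number"}}}},"hand":{"type":"number"},"squeeze":{"type":"number"}},"required":["series"]}

```bash
ls; mkdir -p pics; python3 - <<'E'
from bench import robot,cams,spotter
import cv2,numpy as np
s=robot.get_state();print(s)
for c in ["top","side","wrist"]:
    cv2.imwrite(f"pics/{c}0.png",cams.read_camera(c)[:,:,::-1])
    k=cams.get_calibration(c);print(c,k)
    for l in ["tube_red_0","tube_green_0","tube_purple_0","rotor","rack"]:
        print(l,[(np.round(d["at"],4).tolist(),round(d["confidence"],2)) for d in spotter.boxes_of(l,c)])
E
```

```text
pics
{'time': 0.0, 'q': array([ 1.53259801e+00,  3.85579239e-01,  6.64749089e-03, -5.57358088e-04,
       -1.19401778e+00, -2.58627207e-01]), 'dq': array([ 0.00151679,  0.00030741, -0.00095549, -0.0007032 , -0.00143522,
        0.00023073]), 'joint_torque': array([-9.24878404e-04, -3.92292023e+01,  1.88399345e+01,  4.18623984e+00,
       -4.69921360e-03, -1.76374542e-06]), 'eef_pos': array([0.18258243, 0.59712323, 0.23020772]), 'ee_rot': array([ 3.13937857e+00, -5.01055627e-05, -2.97031089e-01]), 'ft_force': array([-0.64226603,  0.52308524, -0.35371977]), 'moment': array([-0.03999848, -0.00147467,  0.01177374]), 'grip_force': 0.0, 'grip_width': 0.08529408556981352}
top {'fx': 409.8868987592158, 'fy': 409.8868987592158, 'cx': 278.77648676702773, 'cy': 208.07366603656365, 'position': array([ 0.26387091, -0.2543913 ,  0.86550211]), 'rotation': array([ 0.19568413,  0.01733754, -1.58419833])}
tube_red_0 [([0.4306, -0.3563, 0.0832], 0.6)]
tube_green_0 [([0.3783, -0.2618, 0.1116], 0.41)]
tube_purple_0 [([0.4516, -0.3226, 0.0818], 0.66), ([0.3421, -0.3038, 0.0839], 0.6)]
rotor [([0.4263, -0.
[... 222 characters left out ...]
14437]), 'rotation': array([ 1.1631624 , -0.01360135, -0.3784468 ])}
tube_red_0 [([0.3933, -0.3351, 0.0626], 0.91), ([0.4342, -0.3618, 0.0636], 0.68)]
tube_green_0 [([0.3812, -0.2703, 0.0783], 0.79), ([0.4178, -0.2947, 0.0822], 0.72)]
tube_purple_0 [([0.4608, -0.326, 0.0731], 0.71), ([0.3512, -0.3067, 0.058], 0.55)]
rotor [([0.4219, -0.2064, 0.0498], 0.84)]
rack [([0.4022, -0.3351, 0.0228], 0.8)]
wrist {'fx': 349.4398226248703, 'fy': 349.4398226248703, 'cx': 284.1381465835803, 'cy': 204.56241817555687, 'position': array([0.24825898, 0.57628439, 0.37391034]), 'rotation': array([-2.69947863e-01, -1.20076845e-03, -1.86572147e+00])}
tube_red_0 []
tube_green_0 []
tube_purple_0 []
rotor []
rack []
```

View pics/top0.png

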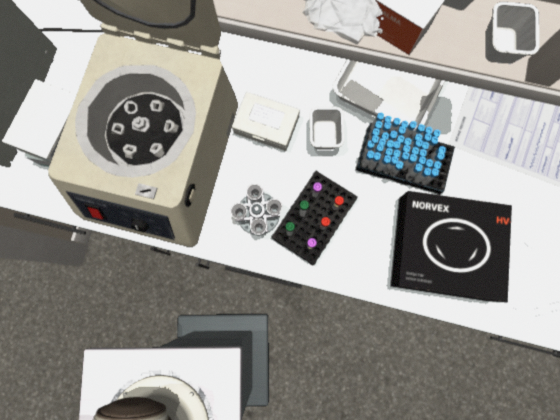

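View pics/side0.png

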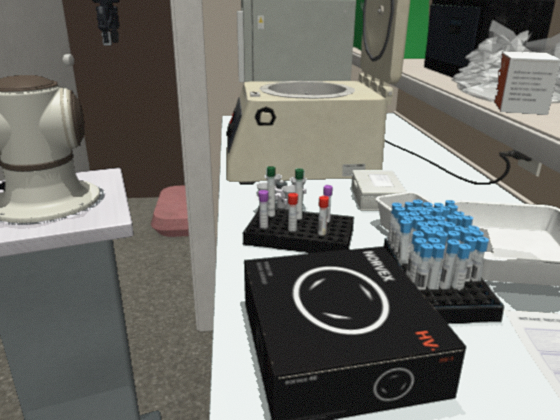

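The top view shows the six caps at about (318,187) purple, (340,200) and (326,221) red, (305,205) and (290,227) green, (312,242) purple, and the rotor at about (257,211). The side view agrees. Next I'll measure the blobs and fit the rack layout to them.

```bash
cat > h.py <<'E'
import numpy as np,cv2
from scipy.spatial.transform import Rotation as R
from scipy.optimize import least_squares
def ray(k,u,v):
    d=np.array([(u-k["cx"])/k["fx"],-(v-k["cy"])/k["fy"],-1.0])
    return R.from_euler("xyz",k["rotation"]).apply(d)
def pt(k,u,v,z):
    d=ray(k,u,v);p=np.array(k["position"]);return p+d*(z-p[2])/d[2]
def proj(k,P):
    c=R.from_euler("xyz",k["rotation"]).inv().apply(np.atleast_2d(P)-k["position"])
    return np.c_[k["cx"]-k["fx"]*c[:,0]/c[:,2],k["cy"]+k["fy"]*c[:,1]/c[:,2]]
HS={"red":[(0,6),(172,180)],"green":[(60,95)],"purple":[(130,160)]}
def blobs(img,col,roi,smin=90,vmin=35,amin=12):
    x0,y0,x1,y1=roi
    h=cv2.cvtColor(img[y0:y1,x0:x1],cv2.COLOR_RGB2HSV)
    m=sum(((h[...,0]>=a)&(h[...,0]<=b)) for a,b in HS[col])>0
    m=(m&(h[...,1]>smin)&(h[...,2]>vmin)).astype(np.uint8)
    n,_,st,c=cv2.connectedComponentsWithStats(m)
    return sorted([(int(st[i,4]),c[i,0]+x0,c[i,1]+y0) for i in range(1,n) if st[i,4]>=amin],reverse=True)
E
python3 - <<'E'
from h import *
from bench import cams
k=cams.get_calibration("top");im=cv2.imread("pics/top0.png")[:,:,::-1].copy()
for c,z in [("red",.085),("green",.110),("purple",.085)]:
    for a,u,v in blobs(im,c,(270,170,370,265)): print(c,a,round(u,1),round(v,1),np.round(pt(k,u,v,z),4))
cv2.imwrite("pics/crop1.png",cv2.resize(im[165:270,220:365,::-1],None,fx=5,fy=5,interpolation=cv2.INTER_CUBIC))
E
```

```text
red 87 325.4 221.1 [ 0.3916 -0.3323  0.085 ]
red 86 338.8 199.9 [ 0.433  -0.3598  0.085 ]
green 73 289.7 226.0 [ 0.3795 -0.2632  0.11  ]
green 71 304.0 204.7 [ 0.4195 -0.2908  0.11  ]
purple 78 311.7 242.0 [ 0.3518 -0.3049  0.085 ]
purple 76 316.9 186.5 [ 0.4606 -0.3182  0.085 ]
```

View pics/crop1.png

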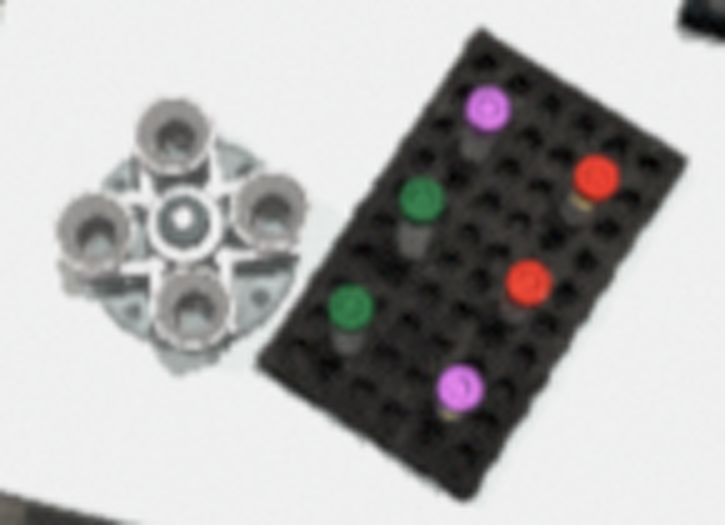

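The crop shows the rotor's four bucket rims at crop pixels (174,133), (270,208), (192,305) and (95,233), which is 5x, offset (220,165). The six caps are clearly visible. I'll fit both poses.

```bash
cat > fit.py <<'E'
from h import *
M={"green":[(-8.5,25),(41,25)],}
def rackfit(P,Q):
    # rigid 2D fit P(model)->Q
    P=np.array(P);Q=np.array(Q);f=lambda p:((np.c_[np.cos(p[2])*P[:,0]-np.sin(p[2])*P[:,1],np.sin(p[2])*P[:,0]+np.cos(p[2])*P[:,1]]+p[:2])-Q).ravel()
    best=min((least_squares(f,[*Q.mean(0),a]) for a in np.arange(-3,3.2,.7)),key=lambda r:r.cost)
    return best.x,f(best.x).reshape(-1,2)
E
python3 - <<'E'
from fit import *
from bench import cams
k=cams.get_calibration("top")
z={"r":.086,"g":.111,"p":.086}
pix=[("p",316.9,186.5),("r",338.8,199.9),("g",304,204.7),("r",325.4,221.1),("g",289.7,226),("p",311.7,242)]
Q=np.array([pt(k,u,v,z[c])[:2] for c,u,v in pix])
g=np.array([[x,y] for x in(-57.5,-8.5,41) for y in(-25,25)])/1e3
o=Q-Q.mean(0)
# order along rack: pick assignment, both senses
for P in ([5,4,3,2,1,0],[0,1,2,3,4,5],[4,5,2,3,0,1],[1,0,3,2,5,4]):
    x,r=rackfit(g[P],Q);print(P,np.round(x,4),np.abs(r).max().round(4))
print(np.round(Q,4))
B=np.array([pt(k,220+u/5,165+v/5,.055)[:2] for u,v in[(174,133),(270,208),(192,305),(95,233)]])
print("buckets",np.round(B,4),"c",B.mean(0).round(4))
d=B-B.mean(0);print("radii",np.hypot(*d.T).round(4),"ang",np.degrees(np.arctan2(d[:,1],d[:,0])).round(1))
for u,v in[(60,200),(195,243),(240,100),(105,35),(215,50)]:print("cf",pt(k,u,v,.19).round(3))
ks=cams.get_calibration("side");im=cv2.imread("pics/side0.png")[:,:,::-1].copy()
for c,zz in[("red",.077),("green",.102),("purple",.077)]:
    for a,u,v in blobs(im,c,(240,150,350,215)):print(c,a,u,v,pt(ks,u,v,zz).round(4))
E
```

```text
[5, 4, 3, 2, 1, 0] [ 0.4127 -0.3161  5.6903] 0.0006
[0, 1, 2, 3, 4, 5] [ 0.3989 -0.3068  2.5486] 0.0007
[4, 5, 2, 3, 0, 1] [ 0.4127 -0.3162 -0.6007] 0.0419
[1, 0, 3, 2, 5, 4] [ 0.3989 -0.3068 -3.7422] 0.0418
[[ 0.4603 -0.3181]
 [ 0.4328 -0.3597]
 [ 0.4193 -0.2908]
 [ 0.3915 -0.3323]
 [ 0.3793 -0.2632]
 [ 0.3516 -0.3048]]
buckets [[ 0.4597 -0.1942]
 [ 0.4279 -0.2329]
 [ 0.3889 -0.2012]
 [ 0.4188 -0.1622]] c [ 0.4238 -0.1976]
radii [0.036  0.0355 0.0352 0.0358] ang [   5.5  -83.4 -174.1   98. ]
cf [0.418 0.128 0.19 ]
cf [ 0.341 -0.105  0.19 ]
cf [ 0.595 -0.178  0.19 ]
cf [0.73  0.072 0.19 ]
cf [ 0.694 -0.132  0.19 ]
red 112 323.3125 201.35714285714286 [ 0.4368 -0.3561  0.077 ]
red 112 292.41964285714283 198.33035714285714 [ 0.3951 -0.3279  0.077 ]
green 66 299.0 173.5 [ 0.4237 -0.2866  0.102 ]
green 59 270.79661016949154 170.91525423728814 [ 0.3832 -0.2584  0.102 ]
purple 93 263.0967741935484 195.2043010752688 [ 0.3549 -0.2994  0.077 ]
purple 68 327.36764705882354 190.13235294117646 [ 0.4643 -0.3151  0.077 ]
```

The fits are consistent: rack residual 0.7 mm, bucket radii 35–36 mm. Before choosing buckets I'll check the clearance between the rotor and the centrifuge wall.

```bash
python3 - <<'E'
from h import *
from bench import cams
im=cv2.imread("pics/top0.png")
cv2.imwrite("pics/crop2.png",cv2.resize(im[60:255,130:285],None,fx=3,fy=3,interpolation=cv2.INTER_CUBIC))
k=cams.get_calibration("top")
for u,v in[(195,243),(240,100)]:
  for z in(0,.1,.19):print(u,v,pt(k,u,v,z).round(3))
E
```

```text
195 243 [ 0.363 -0.063  0.   ]
195 243 [ 0.352 -0.085  0.1  ]
195 243 [ 0.341 -0.105  0.19 ]
240 100 [ 0.688 -0.157  0.   ]
240 100 [ 0.639 -0.168  0.1  ]
240 100 [ 0.595 -0.178  0.19 ]
```

View pics/crop2.png

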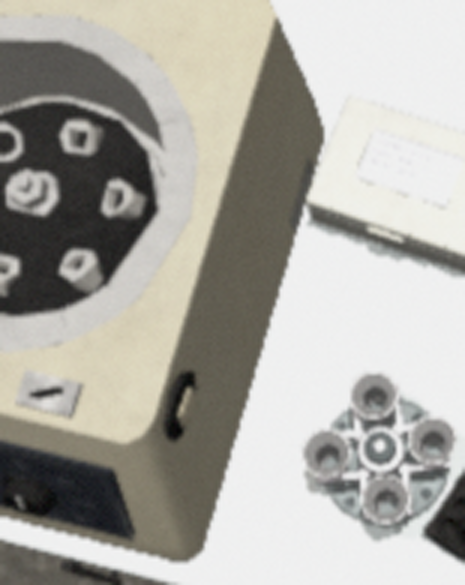

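The top edge of the centrifuge runs from about (183,203) to (222,68) and its foot is about 110 mm from the rotor axis, so there is room. I'll keep one yaw of about 6° for everything. Reds go in the ±x buckets and greens in the ±y buckets. Now I'll fly over.

Call:
apply_moves(series=[[[0,0,-1,0,0,0],[1,1,-1,0,0,0],[1,1,0,0,0,0],[1,1,0,0,0,0],[1,1,0,0,0,0],[1,1,0,0,0,0],[1,1,0,0,0,0],[1,1,0,0,0,0],[1,1,0,0,0,0],[1,1,0,0,0,0],[1,1,0,0,0,0],[1,1,0,0,0,0],[1,1,0,0,0,0],[1,1,0,0,0,0],[1,1,0,0,0,0],[1,1,0,0,0,0],[1,1,0,0,0,0],[1,1,0,0,0,0],[1,1,0,0,0,0],[1,1,0,0,0,0]]], hand=0.05, squeeze=30)

```text
time: 3.4
eef_pos: [0.4353, 0.1219, 0.2715]
ee_rot: [-3.141, -0.0, -0.297]
ft_force: [0.4, 0.5, -0.3]
grip_width: 0.0406
grip_force: 0.0
```

Call:
apply_moves(series=[[[1,1,0,0,0,0],[0,1,0,0,0,0],[0,1,0,0,0,0],[0,1,0,0,0,0],[0,1,0,0,0,0],[0,1,0,0,0,0],[0,1,0,0,0,0],[0,1,0,0,0,0],[0,1,0,0,0,0],[0,1,0,0,0,0],[0,1,0,0,0,0],[0,1,0,0,0,0],[0,1,0,0,0,0],[0,1,0,0,0,0],[0,1,0,0,0,0],[0,1,0,0,0,0],[0,1,0,0,0,0],[0,1,0,0,0,-0.75],[0,0,0,0,0,-0.75],[0,0,0,0,0,-0.77]]])

```text
time: 5.9
eef_pos: [0.3481, -0.2275, 0.2714]
ee_rot: [-3.142, -0.0, 0.103]
ft_force: [-0.2, 0.2, -0.2]
grip_width: 0.0404
grip_force: 0.0
```

```bash
python3 - <<'E'
from fit import *
from bench import cams,robot
s=robot.get_state();print(s["time"],s["eef_pos"],s["ee_rot"],s["grip_width"])
k=cams.get_calibration("wrist");im=cams.read_camera("wrist");print(k["position"],k["rotation"])
cv2.imwrite("pics/w1.png",im[:,:,::-1])
for c,z in[("red",.087),("green",.112),("purple",.087)]:
    for a,u,v in blobs(im,c,(0,0,560,420),amin=150):print(c,a,round(u),round(v),pt(k,u,v,z).round(4))
E
```

```text
5.9 [ 0.34809278 -0.22748446  0.27135038] [-3.14158999e+00 -1.20210696e-04  1.03191637e-01] 0.040414746501803565
[ 0.41616702 -0.22222048  0.41395115] [-2.70205120e-01 -8.99298149e-04 -1.46569477e+00]
red 310 437 101 [ 0.4362 -0.3588  0.087 ]
red 292 399 144 [ 0.3951 -0.3317  0.087 ]
green 279 367 110 [ 0.4218 -0.2911  0.112 ]
green 191 329 154 [ 0.382  -0.2646  0.112 ]
purple 283 399 65 [ 0.4627 -0.3185  0.087 ]
```

View pics/w1.png

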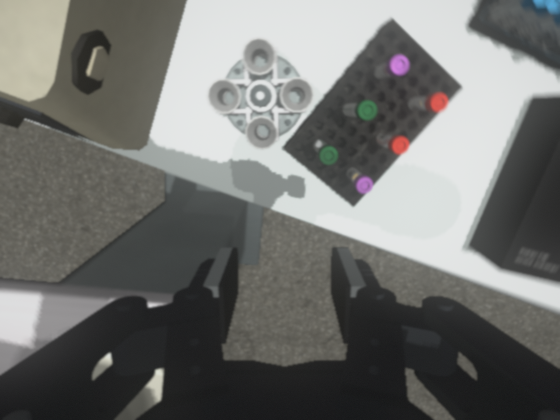

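The wrist view shows the rotor rims at about (259,55), (296,95), (262,132), (225,95) and green caps at (329,154), (367,110). It agrees with the top view to 2–3 mm. Now I'll compute the first move.

```bash
cat > go.py <<'E'
from h import *
import sys
from bench import robot
def units(*pts):
    s=robot.get_state();p=s["eef_pos"];r=R.from_euler("xyz",s["ee_rot"])
    print("t",round(s["time"],1),p.round(4),s["ee_rot"].round(3),round(s["grip_width"],4))
    for q in pts:
        q=np.array(q);print(q,"->",(r.inv().apply(q-p)/.02).round(2));p=q
if __name__=="__main__":units(*eval(sys.argv[1]))
E
python3 - <<'E'
from go import *
k=dict(fx=349.44,fy=349.44,cx=284.14,cy=204.56,position=np.array([.41617,-.22222,.41395]),rotation=[-.2702051,-.000899,-1.4656948])
B=np.array([pt(k,u,v,.055)[:2] for u,v in[(259,55),(296,95),(262,132),(225,95)]])
print(B.round(4),B.mean(0).round(4));d=B-B.mean(0);print(np.hypot(*d.T).round(4))
units([.3815,-.264,.2714],[.3815,-.264,.083])
E
```

```text
[[ 0.4619 -0.1936]
 [ 0.4294 -0.2328]
 [ 0.3905 -0.2028]
 [ 0.4221 -0.1636]] [ 0.426  -0.1982]
[0.0362 0.0348 0.0358 0.0348]
t 6.0 [ 0.3481 -0.2274  0.2714] [-3.142 -0.     0.106] 0.0406
[ 0.3815 -0.264   0.2714] -> [ 1.46  2.   -0.  ]
[ 0.3815 -0.264   0.083 ] -> [-0.    0.    9.42]
```

Call:
apply_moves(series=[[[0.73,1,0,0,0,0],[0.73,1,0,0,0,0],[0,0,1,0,0,0],[0,0,1,0,0,0],[0,0,1,0,0,0],[0,0,1,0,0,0],[0,0,1,0,0,0],[0,0,0,0,0,0]]])

```text
time: 6.95
eef_pos: [0.3806, -0.2637, 0.1702]
ee_rot: [-3.14, 0.003, 0.098]
ft_force: [0.8, 0.3, 0.6]
grip_width: 0.0407
grip_force: 0.0
```

```bash
python3 - <<'E'
from go import *
from bench import cams
units([.3815,-.264,.083])
im=cams.read_camera("wrist");cv2.imwrite("pics/w2.png",im[:,:,::-1])
k=cams.get_calibration("wrist")
for c,z in[("red",.087),("green",.112),("purple",.087)]:
    for a,u,v in blobs(im,c,(0,0,560,420),amin=150):print(c,a,round(u),round(v),pt(k,u,v,z).round(4))
E
```

```text
t 7.0 [ 0.3806 -0.2637  0.1702] [-3.14e+00  3.00e-03  9.80e-02] 0.0407
[ 0.3815 -0.264   0.083 ] -> [0.06 0.03 4.36]
red 630 438 145 [ 0.4362 -0.3603  0.087 ]
red 544 385 202 [ 0.3958 -0.333   0.087 ]
green 618 337 162 [ 0.4227 -0.293   0.112 ]
purple 592 385 95 [ 0.4635 -0.3208  0.087 ]
```

View pics/w2.png

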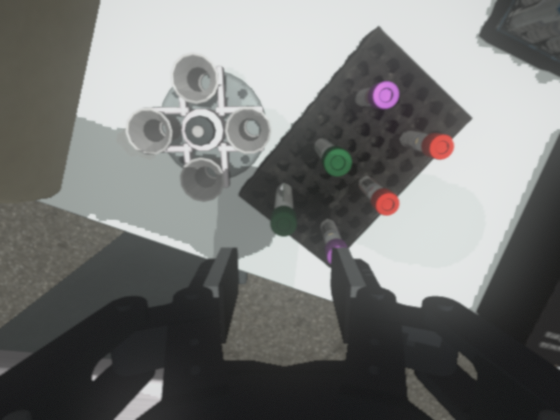

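The green cap at (284,222) is centred between the fingers (columns 228–340). I'll descend and grip.

Call:
apply_moves(series=[[[0.09,0.06,1,0,0,0],[0,0,1,0,0,0],[0,0,1,0,0,0],[0,0,1,0,0,0],[0,0,0.3,0,0,0],[0,0,0,0,0,0]]])

```text
time: 7.75
eef_pos: [0.3843, -0.2651, 0.086]
ee_rot: [3.141, -0.001, 0.099]
ft_force: [0.8, -0.1, -0.6]
grip_width: 0.0404
grip_force: 0.0
```

Call:
apply_moves(series=[[[0,0,0,0,0,0],[0,0,0,0,0,0],[0,0,0,0,0,0],[0,0,0,0,0,0]]], hand=1, squeeze=30)

```text
time: 8.25
eef_pos: [0.3845, -0.2651, 0.0862]
ee_rot: [3.141, -0.002, 0.1]
ft_force: [-0.8, 1.1, 6.5]
grip_width: 0.0155
grip_force: 29.4
```

Call:
apply_moves(series=[[[0,0,-0.5,0,0,0],[0,0,-1,0,0,0],[0,0,-1,0,0,0],[0,0,-1,0,0,0],[0,0,-1,0,0,0],[0,0,-1,0,0,0],[0,0,-1,0,0,0],[0.47,-0.98,0,0,0,0],[0.47,-0.98,0,0,0,0],[0.47,-0.98,0,0,0,0],[0.47,-0.98,0,0,0,0],[0.47,-0.98,0,0,0,0],[0,0,0,0,0,0],[0,0,0,0,0,0]]])

```text
time: 10.0
eef_pos: [0.4205, -0.1629, 0.2154]
ee_rot: [3.142, 0.0, 0.099]
ft_force: [-1.1, -0.4, 0.2]
grip_width: 0.0154
grip_force: 29.5
```

```bash
python3 - <<'E'
from go import *
from bench import cams
units([.4215,-.163,.096])
im=cams.read_camera("wrist");cv2.imwrite("pics/w3.png",im[:,:,::-1])
k=cams.get_calibration("wrist")
print(proj(k,[[.4205,-.163,.055],[.4288,-.233,.055],[.390,-.202,.055]]).round(0))
E
```

```text
t 10.0 [ 0.4205 -0.1629  0.2154] [3.142 0.    0.099] 0.0154
[ 0.4215 -0.163   0.096 ] -> [0.05 0.01 5.97]
[[282. 187.]
 [361. 186.]
 [321. 224.]]
```

View pics/w3.png

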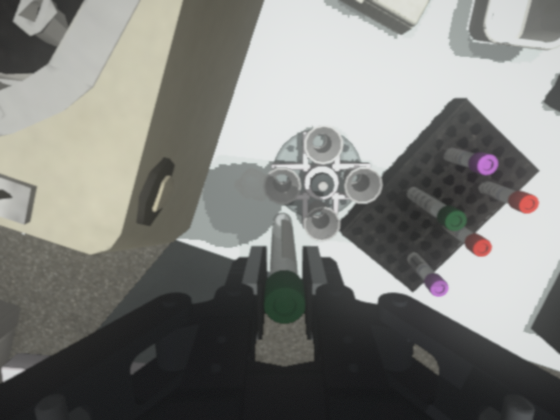

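The tube hangs straight, with its lower end at (284,212). Bucket D is at (283,185), exactly as projected. Lowering.

Call:
apply_moves(series=[[[0.1,0,1,0,0,0],[0,0,1,0,0,0],[0,0,1,0,0,0],[0,0,1,0,0,0],[0,0,1,0,0,0],[0,0,0.7,0,0,0],[0,0,0,0,0,0]]])

```text
time: 10.92
eef_pos: [0.4227, -0.1629, 0.1007]
ee_rot: [-3.141, 0.001, 0.098]
ft_force: [0.6, 1.0, -1.4]
grip_width: 0.0153
grip_force: 30.2
```

Call:
apply_moves(series=[[[0,0,0.25,0,0,0],[0,0,0,0,0,0]]])

```text
time: 11.18
eef_pos: [0.4229, -0.1627, 0.0965]
ee_rot: [3.142, -0.001, 0.099]
ft_force: [0.7, 1.3, -0.5]
grip_width: 0.0155
grip_force: 30.2
```

Call:
apply_moves(series=[[[0,0,0,0,0,0],[0,0,0,0,0,0],[0,0,0,0,0,0],[0,0,-1,0,0,0],[0,0,-1,0,0,0],[0,0,-1,0,0,0],[0,0,-1,0,0,0],[0,0,-1,0,0,0]]], hand=0.05)

```text
time: 12.18
eef_pos: [0.4225, -0.1625, 0.197]
ee_rot: [-3.142, 0.0, 0.099]
ft_force: [1.1, -0.0, -0.3]
grip_width: 0.0408
grip_force: 0.0
```

```bash
python3 - <<'E'
from go import *
from bench import cams
units([.4225,-.2925,.196],[.4225,-.2925,.084])
im=cams.read_camera("wrist");cv2.imwrite("pics/w4.png",im[:,:,::-1])
k=cams.get_calibration("wrist")
for c,z in[("red",.087),("green",.112),("purple",.087)]:
    for a,u,v in blobs(im,c,(0,0,560,420),amin=150):print(c,a,round(u),round(v),pt(k,u,v,z).round(4))
im=cams.read_camera("side");ks=cams.get_calibration("side");print([(b,pt(ks,b[1],b[2],.109).round(3)) for b in blobs(im,"green",(240,130,350,215))], proj(ks,[.4215,-.163,.109]))
E
```

```text
t 12.2 [ 0.4225 -0.1625  0.197 ] [-3.142  0.     0.099] 0.0408
[ 0.4225 -0.2925  0.196 ] -> [-0.65  6.47  0.05]
[ 0.4225 -0.2925  0.084 ] -> [0.  0.  5.6]
red 413 543 212 [ 0.437 -0.363  0.087]
red 349 494 258 [ 0.3957 -0.3354  0.087 ]
green 185 466 230 [ 0.4242 -0.2932  0.112 ]
purple 414 502 171 [ 0.4642 -0.3233  0.087 ]
[((66, np.float64(299.0), np.float64(173.5)), array([ 0.416, -0.304,  0.109])), ((48, np.float64(271.75), np.float64(147.4375)), array([ 0.424, -0.151,  0.109]))] [[272.60977128 149.3186175 ]]
```

Call:
apply_moves(series=[[[-0.1,0.93,0,0,0,0],[-0.1,0.93,0,0,0,0],[-0.1,0.93,0,0,0,0],[-0.1,0.93,0,0,0,0],[-0.1,0.93,0,0,0,0],[-0.1,0.93,0,0,0,0],[-0.05,0.9,0,0,0,0],[0,0,1,0,0,0],[0,0,1,0,0,0],[0,0,1,0,0,0],[0,0,1,0,0,0],[0,0,1,0,0,0],[0,0,0.6,0,0,0],[0,0,0,0,0,0]]])

```text
time: 14.02
eef_pos: [0.4222, -0.2927, 0.0834]
ee_rot: [-3.141, 0.002, 0.099]
ft_force: [0.1, -0.0, -0.5]
grip_width: 0.0408
grip_force: 0.0
```

Call:
apply_moves(series=[[[0,0,0,0,0,0],[0,0,0,0,0,0],[0,0,0,0,0,0],[0,0,0,0,0,0]]], hand=1, squeeze=30)

```text
time: 14.52
eef_pos: [0.4233, -0.293, 0.0851]
ee_rot: [3.141, -0.001, 0.1]
ft_force: [-0.0, 0.7, 2.7]
grip_width: 0.0152
grip_force: 29.4
```

```bash
python3 go.py "[[.4225,-.292,.215],[.4298,-.233,.215],[.4298,-.233,.096]]"
```

```text
t 14.5 [ 0.4233 -0.293   0.0851] [ 3.141e+00 -1.000e-03  1.000e-01] 0.0152
[ 0.4225 -0.292   0.215 ] -> [-0.02 -0.05 -6.5 ]
[ 0.4298 -0.233   0.215 ] -> [ 0.66 -2.9  -0.  ]
[ 0.4298 -0.233   0.096 ] -> [-0.01 -0.    5.95]
```

Call:
apply_moves(series=[[[0,0,-0.5,0,0,0],[0,0,-1,0,0,0],[0,0,-1,0,0,0],[0,0,-1,0,0,0],[0,0,-1,0,0,0],[0,0,-1,0,0,0],[0,0,-1,0,0,0],[0.22,-1,0,0,0,0],[0.22,-1,0,0,0,0],[0.2,-0.95,0,0,0,0],[0,0,0,0,0,0],[0,0,1,0,0,0],[0,0,1,0,0,0],[0,0,1,0,0,0],[0,0,0,0,0,0]]])

```text
time: 16.4
eef_pos: [0.4285, -0.233, 0.1532]
ee_rot: [-3.14, 0.004, 0.099]
ft_force: [0.3, -0.3, 0.1]
grip_width: 0.0154
grip_force: 29.3
```

```bash
python3 - <<'E'
from go import *
from bench import cams
units([.4298,-.233,.096])
im=cams.read_camera("wrist");cv2.imwrite("pics/w4.png",im[:,:,::-1])
E
```

```text
t 16.4 [ 0.4285 -0.233   0.1532] [-3.14   0.004  0.099] 0.0154
[ 0.4298 -0.233   0.096 ] -> [0.08 0.01 2.86]
```

View pics/w4.png

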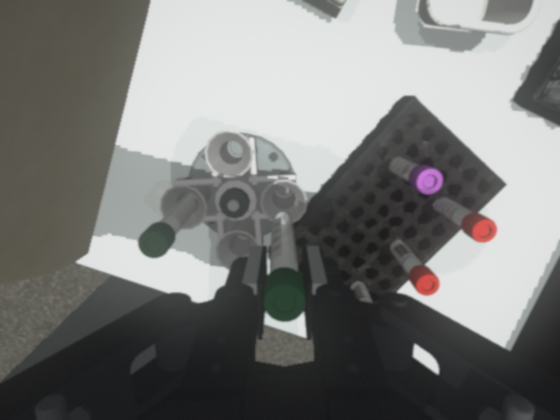

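The first green tube stands in bucket D. The second is above bucket B, which is at (282,200). Lower, release and go to the near red tube.

Call:
apply_moves(series=[[[0.05,0,1,0,0,0],[0,0,1,0,0,0],[0,0,0.9,0,0,0],[0,0,0,0,0,0]]])

```text
time: 16.95
eef_pos: [0.4314, -0.2331, 0.0966]
ee_rot: [3.141, -0.001, 0.1]
ft_force: [1.4, -1.2, -0.5]
grip_width: 0.0152
grip_force: 29.4
```

Call:
apply_moves(series=[[[0,0,0,0,0,0],[0,0,0,0,0,0],[0,0,0,0,0,0],[0,0,-1,0,0,0],[0,0,-1,0,0,0],[0,0,-1,0,0,0],[0,0,-1,0,0,0],[-0.44,0.96,0,0,0,0],[-0.44,0.96,0,0,0,0],[-0.44,0.96,0,0,0,0],[-0.44,0.96,0,0,0,0],[-0.44,0.96,0,0,0,0],[0,0,1,0,0,0],[0,0,1,0,0,0],[0,0,0,0,0,0]]], hand=0.05)

```text
time: 18.82
eef_pos: [0.3952, -0.3321, 0.1352]
ee_rot: [-3.14, 0.003, 0.099]
ft_force: [0.3, 0.7, 0.1]
grip_width: 0.0406
grip_force: 0.0
```

```bash
python3 - <<'E'
from go import *
from bench import cams
units([.395,-.3325,.060])
im=cams.read_camera("wrist");cv2.imwrite("pics/w5.png",im[:,:,::-1])
k=cams.get_calibration("wrist")
for c,z in[("red",.087),("green",.119),("purple",.087)]:
    for a,u,v in blobs(im,c,(0,0,560,420),amin=150):print(c,a,round(u),round(v),pt(k,u,v,z).round(4))
E
```

```text
t 18.8 [ 0.3952 -0.3321  0.1352] [-3.14e+00  3.00e-03  9.90e-02] 0.0406
[ 0.395  -0.3325  0.06  ] -> [-0.    0.02  3.76]
red 813 340 167 [ 0.4357 -0.3618  0.087 ]
red 722 283 230 [ 0.396  -0.3341  0.087 ]
purple 768 271 108 [ 0.4632 -0.3208  0.087 ]
```

View pics/w5.png

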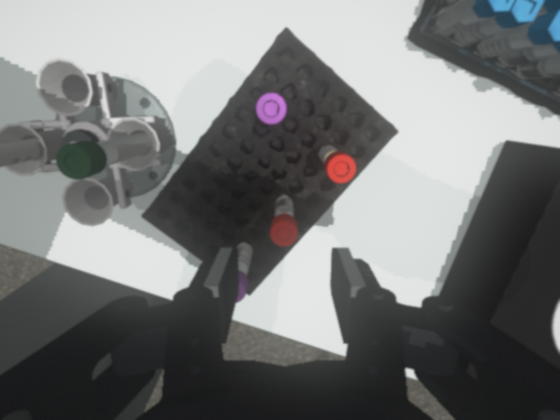

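The red cap at (284,230) is centred and both greens stand in the rotor. The purple tube is about 39 mm behind the finger plane, so it stays clear. Grip.

Call:
apply_moves(series=[[[0,0.04,1,0,0,0],[0,0,1,0,0,0],[0,0,1,0,0,0],[0,0,0.75,0,0,0],[0,0,0,0,0,0]]])

```text
time: 19.5
eef_pos: [0.3963, -0.3332, 0.061]
ee_rot: [-3.141, 0.001, 0.1]
ft_force: [0.1, -0.1, 0.7]
grip_width: 0.0405
grip_force: 0.0
```

Call:
apply_moves(series=[[[0,0,0,0,0,0],[0,0,0,0,0,0],[0,0,0,0,0,0],[0,0,0,0,0,0]]], hand=1)

```text
time: 20.0
eef_pos: [0.3971, -0.3336, 0.0622]
ee_rot: [3.141, -0.001, 0.1]
ft_force: [0.5, 1.6, 5.8]
grip_width: 0.0149
grip_force: 29.5
```

```bash
python3 go.py "[[.395,-.333,.19],[.391,-.202,.19],[.391,-.202,.07]]"
```

```text
t 20.0 [ 0.3971 -0.3336  0.0622] [ 3.141e+00 -1.000e-03  1.000e-01] 0.0149
[ 0.395 -0.333  0.19 ] -> [-0.09 -0.03 -6.39]
[ 0.391 -0.202  0.19 ] -> [ 0.45 -6.54 -0.01]
[ 0.391 -0.202  0.07 ] -> [-0.01 -0.01  6.  ]
```

Call:
apply_moves(series=[[[0,0,-0.4,0,0,0],[0,0,-1,0,0,0],[0,0,-1,0,0,0],[0,0,-1,0,0,0],[0,0,-1,0,0,0],[0,0,-1,0,0,0],[0,0,-1,0,0,0],[0.05,-0.94,0,0,0,0],[0.05,-0.94,0,0,0,0],[0.05,-0.94,0,0,0,0],[0.05,-0.94,0,0,0,0],[0.05,-0.94,0,0,0,0],[0.05,-0.94,0,0,0,0],[0.06,-0.93,0,0,0,0],[0,0,0,0,0,0],[0,0,1,0,0,0],[0,0,1,0,0,0],[0,0,1,0,0,0],[0,0,0,0,0,0]]])

```text
time: 22.38
eef_pos: [0.389, -0.2016, 0.1277]
ee_rot: [-3.14, 0.005, 0.099]
ft_force: [-0.6, 1.0, 0.1]
grip_width: 0.0154
grip_force: 29.4
```

```bash
python3 - <<'E'
from go import *
from bench import cams
units([.391,-.202,.073])
im=cams.read_camera("wrist");cv2.imwrite("pics/w6.png",im[:,:,::-1])
E
```

```text
t 22.4 [ 0.389  -0.2016  0.1277] [-3.14   0.005  0.099] 0.0154
[ 0.391 -0.202  0.073] -> [0.11 0.03 2.74]
```

View pics/w6.png

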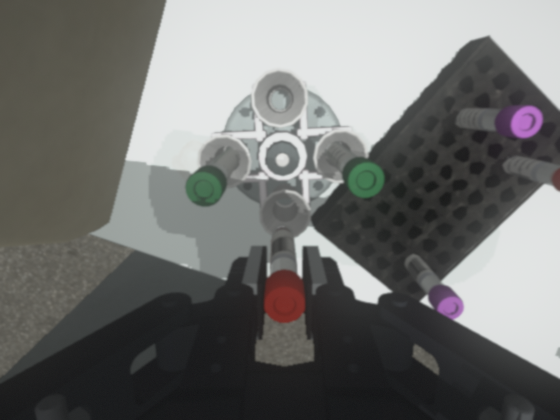

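Both greens are seated at the same height. Bucket C at (284,212) is straight ahead of the red tube. Lower, release and go to the last red.

Call:
apply_moves(series=[[[0.05,0,1,0,0,0],[0,0,1,0,0,0],[0,0,0.75,0,0,0],[0,0,0,0,0,0]]])

```text
time: 22.92
eef_pos: [0.3927, -0.202, 0.0746]
ee_rot: [3.141, -0.002, 0.1]
ft_force: [1.1, 0.2, -0.6]
grip_width: 0.0154
grip_force: 29.3
```

Call:
apply_moves(series=[[[0,0,0,0,0,0],[0,0,0,0,0,0],[0,0,0,0,0,0],[0,0,-1,0,0,0],[0,0,-1,0,0,0],[0,0,-1,0,0,0],[0,0,-1,0,0,0],[0,0,-1,0,0,0],[0.18,1,0,0,0,0],[0.18,1,0,0,0,0],[0.18,1,0,0,0,0],[0.18,1,0,0,0,0],[0.18,1,0,0,0,0],[0.18,1,0,0,0,0],[0.18,1,0,0,0,0],[0.16,1,0,0,0,0],[0,0.1,1,0,0,0],[0,0,1,0,0,0],[0,0,0,0,0,0]]], hand=0.05)

```text
time: 25.3
eef_pos: [0.4349, -0.3602, 0.1327]
ee_rot: [-3.139, 0.003, 0.099]
ft_force: [0.6, -0.2, -0.8]
grip_width: 0.0408
grip_force: 0.0
```

```bash
python3 - <<'E'
from go import *
from bench import cams
units([.4355,-.3605,.060])
im=cams.read_camera("wrist");cv2.imwrite("pics/w7.png",im[:,:,::-1])
k=cams.get_calibration("wrist")
for c,z in[("red",.087),("purple",.087)]:
    for a,u,v in blobs(im,c,(0,0,560,420),amin=150):print(c,a,round(u),round(v),pt(k,u,v,z).round(4))
E
```

```text
t 25.3 [ 0.4349 -0.3602  0.1327] [-3.139e+00  3.000e-03  9.900e-02] 0.0408
[ 0.4355 -0.3605  0.06  ] -> [0.04 0.03 3.63]
red 814 13 279 [ 0.3892 -0.2044  0.087 ]
red 744 283 230 [ 0.4367 -0.3618  0.087 ]
purple 703 214 177 [ 0.4634 -0.321   0.087 ]
```

Call:
apply_moves(series=[[[0,0.03,1,0,0,0],[0,0,1,0,0,0],[0,0,1,0,0,0],[0,0,0.6,0,0,0],[0,0,0,0,0,0]]])

```text
time: 25.98
eef_pos: [0.436, -0.3609, 0.0622]
ee_rot: [-3.141, 0.001, 0.1]
ft_force: [0.7, 0.7, 0.4]
grip_width: 0.0405
grip_force: 0.0
```

Call:
apply_moves(series=[[[0,0,0,0,0,0],[0,0,0,0,0,0],[0,0,0,0,0,0],[0,0,0,0,0,0]]], hand=1)

```text
time: 26.48
eef_pos: [0.4367, -0.3611, 0.0633]
ee_rot: [3.14, -0.002, 0.1]
ft_force: [0.5, 0.2, 5.5]
grip_width: 0.0156
grip_force: 29.5
```

```bash
python3 go.py "[[.437,-.361,.19],[.462,-.194,.19],[.462,-.194,.073]]"
```

```text
t 26.5 [ 0.4367 -0.3611  0.0633] [ 3.14e+00 -2.00e-03  1.00e-01] 0.0156
[ 0.437 -0.361  0.19 ] -> [ 0.03  0.   -6.33]
[ 0.462 -0.194  0.19 ] -> [ 2.08 -8.18 -0.01]
[ 0.462 -0.194  0.073] -> [-0.01 -0.01  5.85]
```

Call:
apply_moves(series=[[[0,0,-0.5,0,0,0],[0,0,-1,0,0,0],[0,0,-1,0,0,0],[0,0,-1,0,0,0],[0,0,-1,0,0,0],[0,0,-1,0,0,0],[0,0,-1,0,0,0],[0.23,-0.91,0,0,0,0],[0.23,-0.91,0,0,0,0],[0.23,-0.91,0,0,0,0],[0.23,-0.91,0,0,0,0],[0.23,-0.91,0,0,0,0],[0.23,-0.91,0,0,0,0],[0.23,-0.91,0,0,0,0],[0.23,-0.91,0,0,0,0],[0.24,-0.91,0,0,0,0],[0,0,0,0,0,0],[0,0,1,0,0,0],[0,0,1,0,0,0],[0,0,0,0,0,0]]])

```text
time: 28.98
eef_pos: [0.4599, -0.1936, 0.151]
ee_rot: [-3.141, 0.004, 0.099]
ft_force: [-0.2, 0.3, -0.7]
grip_width: 0.0156
grip_force: 29.4
```

```bash
python3 - <<'E'
from go import *
from bench import cams
units([.462,-.194,.074])
im=cams.read_camera("wrist");cv2.imwrite("pics/w8.png",im[:,:,::-1])
E
```

```text
t 29.0 [ 0.4599 -0.1936  0.151 ] [-3.141  0.004  0.099] 0.0156
[ 0.462 -0.194  0.074] -> [0.12 0.03 3.85]
```

View pics/w8.png

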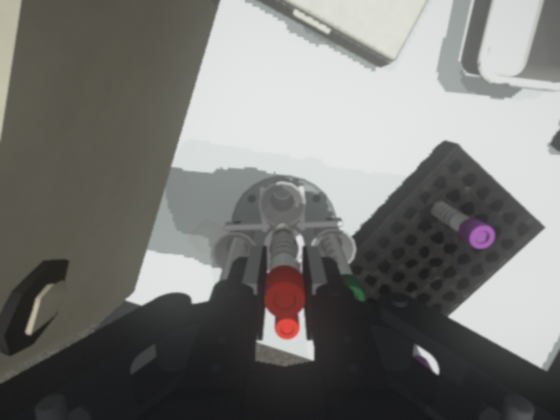

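Bucket A at (283,195) is straight ahead. The first red cap shows at (287,327), down in C. Lower, release and withdraw.

Call:
apply_moves(series=[[[0.05,0,1,0,0,0],[0,0,1,0,0,0],[0,0,1,0,0,0],[0,0,0.85,0,0,0],[0,0,0,0,0,0]]])

```text
time: 29.65
eef_pos: [0.463, -0.1936, 0.0755]
ee_rot: [3.141, -0.001, 0.099]
ft_force: [1.6, 0.5, -1.1]
grip_width: 0.0154
grip_force: 29.4
```

Call:
apply_moves(series=[[[0,0,0,0,0,0],[0,0,0,0,0,0],[0,0,0,0,0,0],[0,0,-1,0,0,0],[0,0,-1,0,0,0],[0,0,-1,0,0,0],[0,0,-1,0,0,0],[0,0,-1,0,0,0],[0,0,-1,0,0,0],[0,0,-1,0,0,0],[-1,0,-1,0,0,0],[-1,0,-1,0,0,0],[-1,0,0,0,0,0],[-1,0,0,0,0,0],[-1,0,0,0,0,0],[0,0,0,0,0,0]]], hand=0.05)

```text
time: 31.65
eef_pos: [0.3609, -0.2036, 0.255]
ee_rot: [-3.141, 0.001, 0.099]
ft_force: [0.2, 0.2, 0.2]
grip_width: 0.0406
grip_force: 0.0
```

```bash
python3 - <<'E'
from go import *
from bench import cams
units()
im=cams.read_camera("wrist");s=cams.read_camera("side");t=cams.read_camera("top")
k=cams.get_calibration("wrist")
for c,z in[("red",.094),("green",.119),("purple",.087)]:
    for a,u,v in blobs(im,c,(0,0,560,420),amin=100):print(c,a,round(u),round(v),pt(k,u,v,z).round(4))
a=cv2.resize(s[120:225,230:370],(560,420));
cv2.imwrite("pics/fin.png",np.hstack([cv2.resize(im[:300],(400,300)) if 0 else im[:,:400],cv2.resize(s[110:250,230:363],(400,420))])[:,:,::-1])
E
```

```text
t 31.6 [ 0.3609 -0.2036  0.255 ] [-3.141e+00  1.000e-03  9.900e-02] 0.0406
red 337 284 66 [ 0.4634 -0.1955  0.094 ]
red 287 285 154 [ 0.3924 -0.2035  0.094 ]
purple 300 431 82 [ 0.4646 -0.3199  0.087 ]
purple 118 390 203 [ 0.3564 -0.3046  0.087 ]
```

View pics/fin.png

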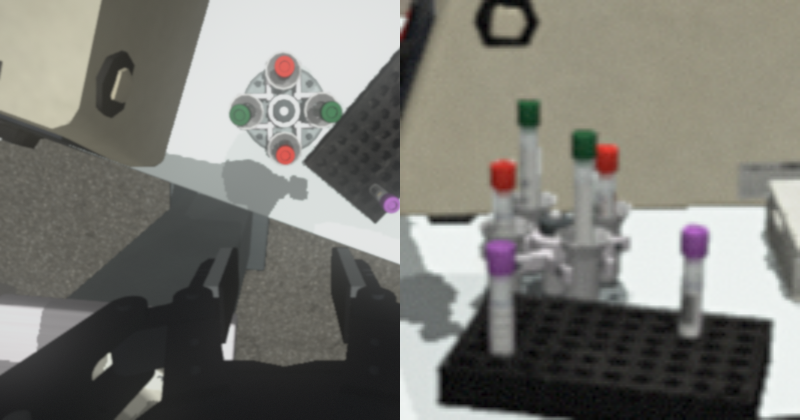

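All four tubes stand upright in the rotor, red opposite red and green opposite green. The red caps measure 71 mm apart at the seated height (72 mm expected). Both purple tubes are still in their cells. Handing in.

```bash
python3 -c "
from bench import sign_off
print(sign_off())"
```

```text
the job is handed in; nothing more can be done
None
```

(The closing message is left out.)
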